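# Press a seedling-crate plaque

## Robot

A 6-joint arm with a two-finger parallel gripper is mounted at the origin on the work surface. World frame = base frame: x ahead of the robot, y to its left, z up, the work surface at z = 0. Lengths are in m, angles in rad, forces in N, time in s.
With the tool pointing down it reaches from about 0.375 to 0.975 m from the base axis. Payload 3.8 kg.
Tool frame: the origin (TCP) lies midway between the tips of the shut fingers; the grasp point (between the pads) lies 19 mm behind it; z points along the fingers, y is the line along which they close (so a half turn about z gives the same grasp; the last joint's range is limited). The gripper opens to 85 mm and grips with 20 to 120 N. Pads are 22 mm wide; open, the fingers measure 114 mm over their backs; the gripper's body (76 mm by 85 mm) begins 54 mm behind the grasp point. The pads swing forward as they close: fully open they stand 13 mm farther back than shut.
Start: joints at [-1.183, 0.264, 1.604, -0, 1.274, -0.037], TCP at [0.278, -0.615, 0.231] pointing down, gripper open.
Joint ranges: [-2.63, 2.63], [-0.94, 2.18], [0.31, 2.57], [-1.31, 4.45], [0, 2.66], [-2.55, 2.55]. Speed limits (rad/s): [2.57, 2.57, 3.14, 3.14, 3.14, 3.14].

## Interface

Orientations are given as a rotation vector (axis times angle).
In Python, from workcell import * gives the robot as it stands. The module is installed in compiled form; this text tells all that it offers.
- The arm moves only by the tool apply_moves, never from a script. Its arguments are lists of equal length, an entry for each row: "fingers": the opening, from 0 (shut) to 1 (fully open); "travel": the shift along the tool's x, y, z normalised to -1 to 1, where 1 is 0.05 m, a list of three; "rotation": the turn, a rotation vector about the tool's x, y, z normalised to -1 to 1, where 1 is 6 degrees, a list of three. In form: {"fingers": [fingers, ...], "travel": [[dx, dy, dz], ...], "rotation": [[ax, ay, az], ...]}. A call has 1 to 12 rows; each row shifts and turns the commanded pose from where the row before left it, along the tool's axes as they then stand; what a row does not reach is not made up. A row lasts 1/10 s, in which the tool goes at most 50 mm and 8.59 degrees, less where a joint would pass 70% of its speed; a pose out of reach is approached as far as the arm can. A call with a number of a shift or a turn outside -1 to 1 is refused whole. A call with a gripper value outside its range is refused whole. The fingers move at their own pace and stop on an object; "newtons" is the grip in N (left out, the last holds). Time passes only in rows, so rows that do not move let the fingers close. It gives the time, the measured TCP pose, the force, the opening and the grip force at its end, in the units of the state.
- read_state(): the state, without advancing time (a new reading comes with each control period).
- read_camera(name): name is "scene" or "top" or "wrist"; returns a dict with "image" (384x512x3 uint8, red, green, blue), "fx", "fy", "cx", "cy" (pixels), "k1" (the pictures are not rectified: a ray, as slopes to the right and down, at radius r is drawn at 1 + k1 r^2 times it, then the intrinsics apply), "extrinsics" (4x4, takes a point from world to camera coordinates). Camera axes: x right, y down, z forward; pixel columns grow to the right and rows downward; lengths in m; the calibration is good to about 2 mm. A picture is of the moment at which its call begins. There is no depth.
- finish_job(): hands the job in; it is judged then, once.
Trained networks look in the newest picture that a camera, given by its name, has taken for a name from the list of things; names that differ only in an ending like _2 or _b are one class to them, and where a whole thing is asked for, a point or a joint stands for the part that bears it (a point fixed in the world has none). Each returns a list of dicts, best first, with "p" (0 to 1); they miss things now and then, are a little off and sometimes report something else, mostly with a low value. They report only what shows in the picture. A call takes as long as a camera call. They do not tell look-alikes from the thing itself.
- regions_of(camera, name): "mask" (384x512 bool, what is visible of it) and "bbox" ([left, top, width, height] in pixels, round what is visible of it).
- tip_of(camera, name): "location" ([column, row] in pixels: a listed point, or the origin of a listed thing).
The state is a dict: "time": time; "q": joint angles; "joint_vel": joint speeds; "joint_torque": joint torques, N m; "tool_pos": TCP position; "tcp_rot": TCP orientation; "wrist_force": force on the tool from outside, world axes, zero at the start; "torque": the same for the moment, N m; "width": opening from 0.0 (shut) to 1.0 (fully open); "grip_force": force on a finger pad.
Only numpy, scipy, OpenCV 4.12 (cv2) and the standard library are available. Lean on these libraries where they do the work, as an engineer would, in place of code of your own. Each camera call takes 0.05 s, during which the arm holds its last target. There are 200 camera calls.

## Task

Lay the oblong wooden plaque blank flat and fully down in the matching cavity of the label press and let go of it. Then swing the press's sprung lever all the way to its stop, which runs the blank in under the head, and release the lever there so that it springs home by itself and brings the blank back out, still seated. Leave the other blanks and everything else on the bench where they are.

Things in the scene. Friction and masses are not known exactly. Their poses are not given: they have to be found in the camera images.
- oblong_blank: the oblong wooden plaque blank: pale wood slab 90 (its x) x 60 (its y) x 10 thick, lying loose on the table among a square and a round blank of the same wood. Origin: centre of its underside, z up
- label_press: grey label press, fixed to the table; its base plate is 180 (x) x 335 (y), top 24 above the table. Origin: on the table, under the plate's middle. Along its y axis: the bare steel nest slide with the cavity at y = +100, the head at y = -75 to +15, the lever's pivot at y = -130. At rest the lever's arm points to the press's -x
- head_top (a point): centre of the top of the press's head, 104 above the table: a bridge over the slide, 166 (press x) x 90 (press y), under which the slide and the blank run (passage 68 high); axes as the press's
- nest (a point): centre of the cavity floor in the nest slide, 40 above the table; axes as the press's. The cavity is 94 (x) x 64 (y); its walls are 12 wide and stand 6 above its floor. The walls on the +y and -y sides have a 50 wide gap in the middle for the fingers, level with the floor. The slide runs up to 130 towards the press's -y as the lever swings
- advance_lever (a joint): angle of the sprung lever, rad: 0 at rest, 1.2 at its stop. Seen from above it swings counter-clockwise, its grip going from the press's -x side of the pivot round towards the press's -y. A spring drives it back to 0 (about 2 N at the grip at rest, 7 N at the stop)
- lever_grip (a point): point on the axis of the lever's grip, an upright black cylinder 22 in diameter at the end of the arm, 130 from the pivot. The point lies 93 above the table; the grip's top is 113 and its foot, the flat 20 wide steel arm's top, 53 above the table
- lever_pivot (a point): point on the lever's vertical pivot axis, 93 above the table (level with lever_grip); fixed on the press, axes as the press's
- square_blank: the square wooden blank, 70 x 70 x 10, same wood; does not fit the cavity. Origin: centre of its underside
- round_blank: the round wooden blank, 72 across, 10 thick, same wood; does not fit the cavity. Origin: centre of its underside
- clay_pot: bystander: empty terracotta pot, 88 across, 85 high. Origin: centre of its underside
- trowel: bystander: hand trowel lying flat, 215 long, 44 wide, 26 high; handle towards its -x. Origin: on the table, near its middle
- spray_bottle: bystander: bottle with a white cap, 72 across, 140 high. Origin: centre of its underside
- dibber: bystander: dark wooden dibber with a steel point, lying along its x axis, 162 long, 26 across. Origin: on the table, near its middle
Things that resemble listed ones, but are neither listed nor needed, are in the scene too. What is shaped like the oblong_blank but green, purple or red is not meant.

How it is judged:
On the way, in this order (a step that is already met when the one before it is completed fails the run):
1. the oblong blank lies flat and fully down in the cavity, let go, with the lever at rest (x of oblong_blank in the frame of nest between -0.005 and 0.005 m and y of oblong_blank in the frame of nest between -0.005 and 0.005 m and z of oblong_blank in the frame of nest between -0.003 and 0.003 m and angle between the x axis of oblong_blank and the x axis of nest, either way round below 0.08 rad and angle between oblong_blank's own z axis and vertical below 0.05 rad and contact force between the fingers and oblong_blank below 0.05 N and value of joint advance_lever below 0.1 rad), for 0.3 s.
2. the lever is swung to its stop with the blank seated in the cavity (x of oblong_blank in the frame of nest between -0.005 and 0.005 m and y of oblong_blank in the frame of nest between -0.005 and 0.005 m and z of oblong_blank in the frame of nest between -0.003 and 0.003 m and angle between the x axis of oblong_blank and the x axis of nest, either way round below 0.08 rad and angle between oblong_blank's own z axis and vertical below 0.05 rad and value of joint advance_lever above 1.14 rad), for 0.15 s.
3. the lever, let go at the stop, springs back by itself, touched by nothing (value of joint advance_lever between 0.4 and 1.1 rad and velocity of joint advance_lever below -0.2 rad/s and contact force between the fingers and label_press below 0.05 N), for 0.05 s.
At the end, for the whole second after the job is handed in: The lever is back at rest (within 0.06 rad) and still; the oblong blank lies still in the cavity, its underside within 3 mm of the cavity floor, within 5 mm of its centre each way, aligned within 0.08 rad and level within 0.05 rad (x of oblong_blank in the frame of nest between -0.005 and 0.005 m and y of oblong_blank in the frame of nest between -0.005 and 0.005 m and z of oblong_blank in the frame of nest between -0.003 and 0.003 m and angle between the x axis of oblong_blank and the x axis of nest, either way round below 0.08 rad and angle between oblong_blank's own z axis and vertical below 0.05 rad and value of joint advance_lever below 0.06 rad and velocity of joint advance_lever between -0.05 and 0.05 rad/s and linear speed of oblong_blank below 0.01 m/s); the robot touches nothing.
It fails at once if another blank or a bystander is moved by more than 25 mm (distance of any of square_blank, round_blank, clay_pot, trowel, spray_bottle, dibber from where it was at the start of the episode above 0.025 m).
It also fails if it takes over 58 s, if anything falls off the work surface, if the arm or the gripper's body presses on something with over 40 N, if the wrist force passes 120 N, or if a joint passes its speed limit or range.

## Working session

There is one attempt and no reset: what is moved stays moved. The work goes in short steps, Python scripts to look and compute and a tool call to move; the robot and the scene stay as the last step left them, time stands still between calls to the robot, and variables do not carry over. Pictures are saved under pics/ and viewed, at most 10 in all, crops included, and the job is handed in when it is done.

Besides the shell and the picture viewer there is one more tool, called after ">>>" as name(argument=value, ...) on one line, values as JSON. apply_moves: Moves the arm, as the interface text tells. Scaled input: -1 to 1 covers 0.05 m each way for a shift and 6 degrees each way for a turn. Its arguments: {"type":"object","properties":{"fingers":{"type":"array","items":{"type":"number"}},"travel":{"type":"array","items":{"type":"array","items":{"type":"number"}}},"rotation":{"type":"array","items":{"type":"array","items":{"type":"number"}}},"newtons":{"type":"number"}},"required":["fingers","travel","rotation"]}

```bash
mkdir -p pics
cat > h.py <<'E'
from workcell import *
import numpy as np, cv2
from scipy.spatial.transform import Rotation as R
def save(c,n,box=None,s=1):
    im=c["image"][:,:,::-1]
    if box: l,t,w,h=box; im=im[t:t+h,l:l+w]
    cv2.imwrite("pics/"+n,cv2.resize(im,None,fx=s,fy=s,interpolation=cv2.INTER_CUBIC))
def ray(c,px):
    K=np.array([[c["fx"],0,c["cx"]],[0,c["fy"],c["cy"]],[0,0,1.]])
    p=cv2.undistortPoints(np.array(px,float).reshape(-1,1,2),K,np.array([c["k1"],0,0,0.])).reshape(-1,2)
    E=np.array(c["extrinsics"]); Rm,t=E[:3,:3],E[:3,3]
    return -Rm.T@t, np.c_[p,np.ones(len(p))]@Rm
def onz(c,px,z):
    o,d=ray(c,px); return o+d*((z-o[2])/d[:,2])[:,None]
E
cat > a.py <<'E'
from h import *
cs={n:read_camera(n) for n in("scene","top")}
for n,c in cs.items():
    save(c,n+"0.png",s=1.5)
    E=np.array(c["extrinsics"]); print(n,-E[:3,:3].T@E[:3,3],c["fx"],c["k1"])
Z=dict(oblong_blank=0,head_top=.104,nest=.04,lever_grip=.093,lever_pivot=.093,label_press=0,square_blank=0,round_blank=0,clay_pot=0,trowel=0,spray_bottle=0,dibber=0)
for k,z in Z.items():
    for n,c in cs.items():
        for r in tip_of(n,k)[:4]: print(k,n,round(r["p"],2),np.round(r["location"],1),np.round(onz(c,[r["location"]],z)[0],4))
E
python3 a.py
```

```text
scene [1.39525574 0.37894953 1.09989499] 390.80853627584753 -0.06368947549223229
top [ 0.37804738 -0.03496376  1.32702345] 433.3898359556553 0.0033082843378734084
oblong_blank scene 0.79 [334.  212.5] [0.3846 0.2612 0.    ]
oblong_blank scene 0.69 [378.6 278.4] [0.6087 0.4725 0.    ]
oblong_blank scene 0.61 [347.4 188. ] [0.2362 0.2766 0.    ]
oblong_blank scene 0.53 [252.2 179.2] [ 0.3365 -0.0954  0.    ]
oblong_blank top 0.94 [277.4 244.9] [ 0.3502 -0.089   0.    ]
oblong_blank top 0.91 [163.2 231.9] [0.3935 0.2594 0.    ]
oblong_blank top 0.76 [ 98.8 159.9] [0.6188 0.4617 0.    ]
oblong_blank top 0.74 [159.5 286.8] [0.2283 0.2691 0.    ]
head_top scene 0.63 [223.3 199.8] [ 0.5723 -0.1024  0.104 ]
head_top scene 0.16 [131.9 187.3] [ 0.6454 -0.4395  0.104 ]
head_top top 0.95 [281.8 161.1] [ 0.5899 -0.101   0.104 ]
nest scene 0.63 [255.2 219.1] [0.5606 0.014  0.04  ]
nest top 0.96 [237.  169.2] [0.5781 0.0303 0.04  ]
lever_grip scene 0.79 [210.9 172.6] [ 0.4532 -0.2152  0.093 ]
lever_grip scene 0.73 [197.4 195.5] [ 0.5802 -0.2033  0.093 ]
lever_grip top 0.95 [322.3 205.3] [ 0.4629 -0
[... 487 characters left out ...]
88 0.    ]
round_blank top 0.72 [282.8 163.2] [ 0.6013 -0.1096  0.    ]
clay_pot scene 0.97 [287.9 286.8] [0.7511 0.2088 0.    ]
clay_pot top 0.67 [182.1 117. ] [0.7515 0.2031 0.    ]
trowel scene 0.74 [279.9 189.6] [0.3491 0.0303 0.    ]
trowel top 0.92 [243.5 242.2] [0.3595 0.0141 0.    ]
spray_bottle scene 0.69 [257.7 218. ] [0.5206 0.0067 0.    ]
spray_bottle scene 0.63 [133.6 185.5] [ 0.5557 -0.5247  0.    ]
spray_bottle top 0.59 [414.4 164.9] [ 0.5909 -0.515   0.    ]
spray_bottle top 0.37 [160.7 231.4] [0.3951 0.2671 0.    ]
dibber scene 0.86 [342.9 290.6] [0.6972 0.3753 0.    ]
dibber scene 0.24 [278.6 186.7] [0.3357 0.0197 0.    ]
dibber top 0.56 [127.8 134.6] [0.6976 0.3727 0.    ]
```

View pics/top0.png

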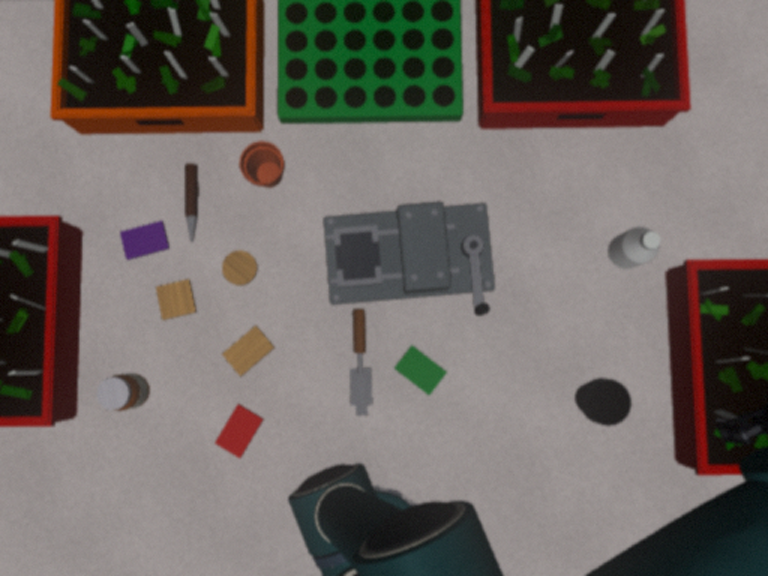

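View pics/scene0.png

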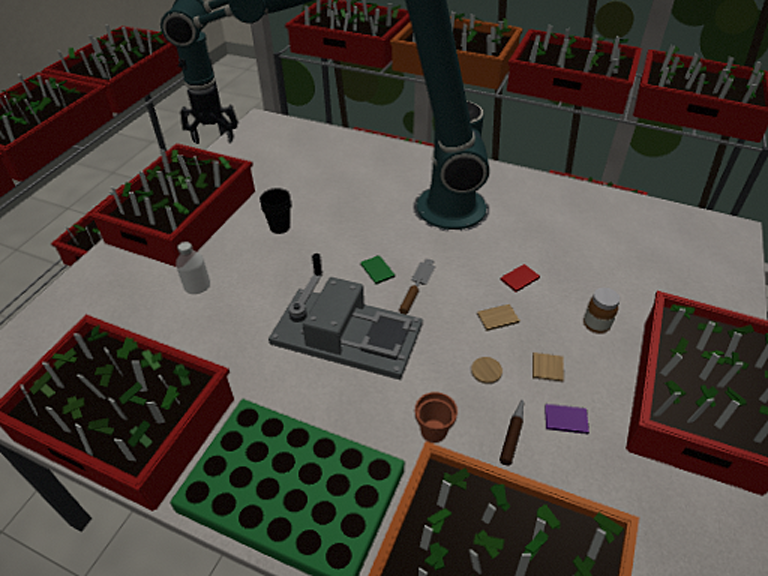

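The top view (768x576) shows four oblong plates: pale wood (248,350), green (420,370), purple (145,240) and red (240,430). The wooden one is the only one that fits, and its woodgrain sets it apart from the square (176,300) and the round (240,267) blanks. The press nest is at (357,255) and the lever grip at (481,308). I'll confirm with a crop and measure the angles.

```bash
cat > b.py <<'E'
from h import *
for n in("top","scene"):
    c=read_camera(n)
    if n=="top": save(c,"crop1.png",(90,100,260,190),3)
    for k,z in(("oblong_blank",.010),("nest",.046),("label_press",.024)):
        for r in regions_of(n,k)[:4]:
            m=r["mask"].astype(np.uint8)
            cn=max(cv2.findContours(m,0,cv2.CHAIN_APPROX_NONE)[0],key=cv2.contourArea).reshape(-1,2)
            w=onz(c,cn,z)[:,:2]
            (x,y),(a,b),t=cv2.minAreaRect((w*1000).astype(np.float32))
            print(n,k,round(r["p"],2),r["bbox"],np.round([x,y,a,b,t],1),c["image"][r["mask"]].mean(0).round())
E
python3 b.py
```

```text
top oblong_blank 0.69 [83.7, 148.9, 27.6, 25.3] [616.5 466.2  64.   96.3  14.1] [ 84.  52. 106.]
top oblong_blank 0.65 [146.4, 269.4, 29.3, 33.8] [228.7 267.8  59.9  92.8  60.6] [141.  45.  44.]
top oblong_blank 0.62 [147.2, 218.5, 32.5, 34.1] [387.8 251.2  61.1  90.5  40.4] [140. 110.  74.]
top oblong_blank 0.61 [263.7, 230.1, 31.8, 34.4] [344.9 -94.9  93.9  60.8  53.5] [ 52. 104.  59.]
top nest 0.89 [221.4, 148.9, 33.1, 42.5] [572.8  27.2 119.5  87.9   4.3] [69. 69. 73.]
top nest 0.59 [147.4, 218.0, 33.0, 34.0] [387.9 243.5  62.7  90.4  38.4] [140. 111.  76.]
top label_press 0.82 [214.3, 134.3, 117.4, 77.8] [570.2 -75.6 342.9 229.4  89.2] [77. 79. 82.]
scene oblong_blank 0.87 [362.6, 269.2, 29.1, 21.0] [615.8 469.7  70.6  90.4  12.7] [ 84.  53. 102.]
scene oblong_blank 0.63 [319.8, 204.9, 22.8, 12.4] [390.5 249.8  71.7  99.3  41.1] [120. 100.  72.]
scene oblong_blank 0.53 [244.0, 169.1, 19.7, 19.8] [347.  -91.4  94.2  61.8  48.7] [32. 81. 41.]
scene oblong_blank 0.52 [332.9, 179.2, 27.1, 14.1] [231.2 268.7  58.6  92.3  58.3] [118.  28.  27.]
scene nest 0.92 [242.3, 207.0, 34.5, 33.2] [576.4  30.  131.3  93.5   4.3] [61. 62. 63.]
scene label_press 0.91 [178.6, 167.1, 105.7, 85.9] [518.9 -83.6 335.7 353.1   5.5] [64. 66. 66.]
```

View pics/crop1.png

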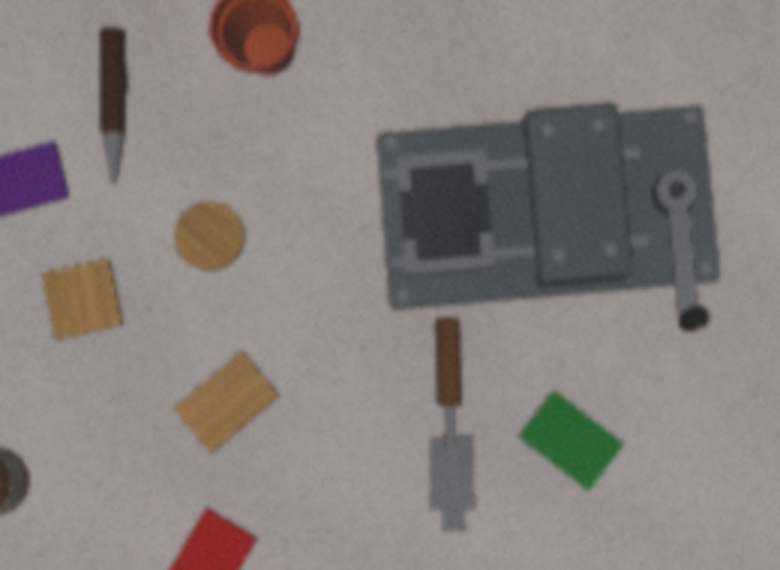

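The crop shows the pale wood oblong at crop (227,402), with visible grain. It is rectangular and longer than it is wide, unlike the square at (83,300). It is my target, at about (0.389, 0.250) with its long axis at 130°. Measured sizes agree with the listing (61x90 mm; pivot to nest 0.230 m). Next I'll work out the moves.

```bash
cat >> h.py <<'E'
def go(*pts,step=.04):
    "print shifts in tool axes (normalised) through world points, orientation held"
    s=read_state(); p=np.array(s["tool_pos"]); r=R.from_rotvec(s["tcp_rot"])
    print("t",round(s["time"],2),"p",p.round(4),"w",round(s["width"],3))
    print("tool axes world:\n",r.as_matrix().round(4),"yaw of y",np.degrees(np.arctan2(*r.as_matrix()[[1,0],1])).round(2),"q",np.round(s["q"],2),"F",np.round(s["wrist_force"],1))
    for q in pts:
        d=r.inv().apply(np.array(q)-p)/.05; n=int(np.ceil(np.linalg.norm(d)*.05/step)); print(q,"total",d.round(3),"rows",n,"each",(d/max(n,1)).round(3)); p=np.array(q)
E
python3 -c "
from h import *
go((.48,-.3,.25),(.48,0,.25),(.41,.23,.25))"
```

```text
t 1.7 p [ 0.2782 -0.615   0.2313] w 1.003
tool axes world:
 [[ 0.9111  0.4121 -0.    ]
 [ 0.4121 -0.9111 -0.    ]
 [-0.      0.     -1.    ]] yaw of y -65.66 q [-1.18  0.26  1.6  -0.    1.27 -0.04] F [0.3 0.5 0.5]
(0.48, -0.3, 0.25) total [ 6.274 -4.076 -0.374] rows 10 each [ 0.627 -0.408 -0.037]
(0.48, 0, 0.25) total [ 2.473 -5.467 -0.   ] rows 8 each [ 0.309 -0.683 -0.   ]
(0.41, 0.23, 0.25) total [ 0.62  -4.768 -0.   ] rows 7 each [ 0.089 -0.681 -0.   ]
```

>>> apply_moves(fingers=[1, 1, 1, 1, 1, 1, 1, 1, 1, 1], travel=[[0.627, -0.408, -0.037], [0.627, -0.408, -0.037], [0.627, -0.408, -0.037], [0.627, -0.408, -0.037], [0.627, -0.408, -0.037], [0.627, -0.408, -0.037], [0.627, -0.408, -0.037], [0.627, -0.408, -0.037], [0.627, -0.408, -0.037], [0.627, -0.408, -0.037]], rotation=[[0, 0, 0], [0, 0, 0], [0, 0, 0], [0, 0, 0], [0, 0, 0], [0, 0, 0], [0, 0, 0], [0, 0, 0], [0, 0, 0], [0, 0, 0]])

```text
time: 2.7
tool_pos: [0.4804, -0.2986, 0.2501]
tcp_rot: [3.071, 0.662, 0.001]
wrist_force: [0.1, 0.5, 0.7]
width: 1.0
grip_force: 0.0
```

>>> apply_moves(fingers=[1, 1, 1, 1, 1, 1, 1, 1], travel=[[0.309, -0.683, 0], [0.309, -0.683, 0], [0.309, -0.683, 0], [0.309, -0.683, 0], [0.309, -0.683, 0], [0.309, -0.683, 0], [0.309, -0.683, 0], [0.309, -0.683, 0]], rotation=[[0, 0, 0], [0, 0, 0], [0, 0, 0], [0, 0, 0], [0, 0, 0], [0, 0, 0], [0, 0, 0], [0, 0, 0]])

```text
time: 3.5
tool_pos: [0.4796, 0.0014, 0.2501]
tcp_rot: [3.071, 0.662, 0.001]
wrist_force: [0.8, 1.0, -0.5]
width: 1.002
grip_force: 0.0
```

>>> apply_moves(fingers=[1, 1, 1, 1, 1, 1, 1], travel=[[0.089, -0.681, 0], [0.089, -0.681, 0], [0.089, -0.681, 0], [0.089, -0.681, 0], [0.089, -0.681, 0], [0.089, -0.681, 0], [0.089, -0.681, 0]], rotation=[[0, 0, 0], [0, 0, 0], [0, 0, 0], [0, 0, 0], [0, 0, 0], [0, 0, 0], [0, 0, 0]])

```text
time: 4.2
tool_pos: [0.4094, 0.2312, 0.2501]
tcp_rot: [-3.071, -0.662, -0.001]
wrist_force: [0.5, -0.3, -0.2]
width: 1.001
grip_force: 0.0
```

>>> apply_moves(fingers=[1, 1, 1, 1, 1, 1, 1, 1, 1], travel=[[0, 0, 0], [0, 0, 0], [0, 0, 0], [0, 0, 0], [0, 0, 0], [0, 0, 0], [0, 0, 0], [0, 0, 0], [0, 0, 0]], rotation=[[0, 0, -1], [0, 0, -1], [0, 0, -1], [0, 0, -1], [0, 0, -1], [0, 0, -1], [0, 0, -1], [0, 0, -1], [0, 0, -1]])

```text
time: 5.1
tool_pos: [0.4099, 0.2299, 0.2499]
tcp_rot: [2.431, 1.989, 0.0]
wrist_force: [-0.2, -0.1, -0.4]
width: 1.0
grip_force: 0.0
```

>>> apply_moves(fingers=[1, 1, 1, 1, 1, 1, 1, 1, 1, 1, 1], travel=[[0, 0, 0], [0, 0, 0], [0, 0, 0], [0, 0, 0], [0, 0, 0], [0, 0, 0], [0, 0, 0], [0, 0, 0], [0, 0, 0], [0, 0, 0], [0, 0, 0]], rotation=[[0, 0, -1], [0, 0, -1], [0, 0, -1], [0, 0, -1], [0, 0, -1], [0, 0, -1], [0, 0, -1], [0, 0, -1], [0, 0, -0.7], [0, 0, 0], [0, 0, 0]])

```text
time: 6.2
tool_pos: [0.4099, 0.2299, 0.2499]
tcp_rot: [1.317, 2.852, 0.0]
wrist_force: [0.2, -0.2, 0.3]
width: 0.996
grip_force: 0.0
```

```bash
cat > c.py <<'E'
from h import *
c=read_camera("wrist"); save(c,"w1.png",s=1.2)
E=np.array(c["extrinsics"]); print("cam",-E[:3,:3].T@E[:3,3],"fwd",E[2,:3])
for r in regions_of("wrist","oblong_blank")[:3]:
    cn=max(cv2.findContours(r["mask"].astype(np.uint8),0,1)[0],key=cv2.contourArea).reshape(-1,2)
    print(round(r["p"],2),r["bbox"],np.round(cv2.minAreaRect((onz(c,cn,.01)[:,:2]*1000).astype(np.float32)),1) if 0 else cv2.minAreaRect((onz(c,cn,.01)[:,:2]*1000).astype(np.float32)))
hsv=cv2.cvtColor(c["image"],cv2.COLOR_RGB2HSV); m=cv2.inRange(hsv,(8,70,60),(25,200,255))
for cn in sorted(cv2.findContours(m,0,1)[0],key=cv2.contourArea)[-3:]:
    cn=cn.reshape(-1,2); print("col",cn.mean(0),cv2.minAreaRect((onz(c,cn,.01)[:,:2]*1000).astype(np.float32)))
go((.389,.2505,.25))
E
python3 c.py
```

```text
cam [0.36034779 0.28716828 0.39201994] fwd [ 0.19487771 -0.22864267 -0.95380564]
0.92 [218.7, 90.1, 59.3, 79.0] ((387.80364990234375, 251.60598754882812), (61.890159606933594, 91.9330825805664), 39.084808349609375)
0.92 [100.8, 0.0, 83.8, 77.0] ((234.62242126464844, 265.0395812988281), (62.17513656616211, 79.52312469482422), 59.190582275390625)
0.65 [25.5, 282.3, 65.3, 40.7] ((342.36865234375, -89.55117797851562), (95.55653381347656, 54.67353820800781), 53.702964782714844)
col [362.5        209.11538462] ((555.496337890625, 270.64044189453125), (70.9225845336914, 68.90796661376953), 0.9805276989936829)
col [405.25480769  91.34134615] ((492.6875, 399.08343505859375), (70.5212631225586, 69.04386901855469), 12.675928115844727)
col [247.23228346 129.70866142] ((387.7711181640625, 251.63546752929688), (58.3831787109375, 87.72196960449219), 40.106101989746094)
t 6.3 p [0.4099 0.2299 0.2499] w 1.002
tool axes world:
 [[-6.491e-01  7.607e-01  2.000e-04]
 [ 7.607e-01  6.491e-01  1.000e-04]
 [-0.000e+00  2.000e-04 -1.000e+00]] yaw of y 40.47 q [ 0.46 -0.14  2.   -0.    1.28 -0.25] F [-0.6  0.3 -1.1]
(0.389, 0.2505, 0.25) total [ 0.584 -0.051 -0.002] rows 1 each [ 0.584 -0.051 -0.002]
```

View pics/w1.png

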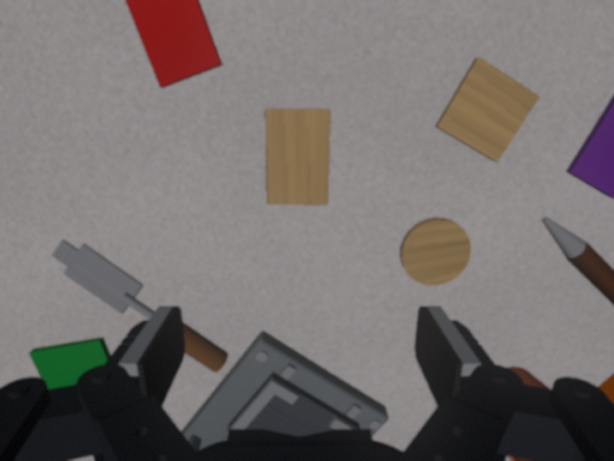

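The wrist view shows the wood oblong at (297,157) of 614x461, at about (0.388, 0.251), which agrees with the other cameras to within 2 mm. Its short side lies along the tool's y at 40°. Descending to grasp.

>>> apply_moves(fingers=[1, 1, 1, 1, 1, 1, 1, 1, 1, 1, 1, 1], travel=[[0.611, -0.054, 0], [0, 0, 0.6], [0, 0, 0.7], [0, 0, 0.7], [0, 0, 0.7], [0, 0, 0.7], [0, 0, 0.6], [0, 0, 0.4], [0, 0, 0.3], [0, 0, 0.2], [0, 0, 0.1], [0, 0, 0]], rotation=[[0, 0, 0.07], [0, 0, 0], [0, 0, 0], [0, 0, 0], [0, 0, 0], [0, 0, 0], [0, 0, 0], [0, 0, 0], [0, 0, 0], [0, 0, 0], [0, 0, 0], [0, 0, 0]])

```text
time: 7.5
tool_pos: [0.3879, 0.2513, -0.0005]
tcp_rot: [-1.325, -2.848, 0.001]
wrist_force: [-0.7, -0.6, -0.3]
width: 1.003
grip_force: 0.0
```

>>> apply_moves(fingers=[0.6, 0.6, 0.6, 0.6, 0.6, 0.6], travel=[[0, 0, 0], [0, 0, 0], [0, 0, 0], [0, 0, 0], [0, 0, 0], [0, 0, 0]], rotation=[[0, 0, 0], [0, 0, 0], [0, 0, 0], [0, 0, 0], [0, 0, 0], [0, 0, 0]], newtons=30)

```text
time: 8.1
tool_pos: [0.389, 0.252, 0.001]
tcp_rot: [1.324, 2.847, 0.003]
wrist_force: [-1.3, -0.7, 6.8]
width: 0.689
grip_force: 32.5
```

>>> apply_moves(fingers=[0.6, 0.6, 0.6, 0.6, 0.6, 0.6, 0.6], travel=[[0, 0, -0.1], [0, 0, -0.3], [0, 0, -0.7], [0, 0, -0.8], [0, 0, -0.8], [0, 0, -0.8], [0, 0, -0.5]], rotation=[[0, 0, 0], [0, 0, 0], [0, 0, 0], [0, 0, 0], [0, 0, 0], [0, 0, 0], [0, 0, 0]])

```text
time: 8.8
tool_pos: [0.3891, 0.252, 0.2035]
tcp_rot: [1.324, 2.846, 0.006]
wrist_force: [0.5, -0.0, -0.1]
width: 0.683
grip_force: 32.7
```

>>> apply_moves(fingers=[0.6, 0.6, 0.6, 0.6, 0.6, 0.6, 0.6, 0.6, 0.6, 0.6], travel=[[0, 0, 0], [0, 0, 0], [0, 0, 0], [0, 0, 0], [0, 0, 0], [0, 0, 0], [0, 0, 0], [0, 0, 0], [0, 0, 0], [0, 0, 0]], rotation=[[0, 0, -0.95], [0, 0, -1], [0, 0, -1], [0, 0, -1], [0, 0, -1], [0, 0, -1], [0, 0, -1], [0, 0, -1], [0, 0, -1], [0, 0, 0]])

```text
time: 9.8
tool_pos: [0.3877, 0.2512, 0.1998]
tcp_rot: [0.105, -3.14, 0.0]
wrist_force: [0.5, 0.4, 0.2]
width: 0.685
grip_force: 32.7
```

>>> apply_moves(fingers=[0.6, 0.6, 0.6, 0.6, 0.6, 0.6, 0.6, 0.6, 0.6, 0.6, 0.6, 0.6], travel=[[-0.594, -0.482, 0], [-0.594, -0.482, 0], [-0.594, -0.482, 0], [-0.594, -0.482, 0], [-0.594, -0.482, 0], [-0.594, -0.482, 0], [-0.594, -0.482, 0], [-0.594, -0.482, 0], [-0.594, -0.482, 0], [-0.594, -0.482, 0], [0, 0, 0], [0, 0, 0]], rotation=[[0, 0, 0], [0, 0, 0], [0, 0, 0], [0, 0, 0], [0, 0, 0], [0, 0, 0], [0, 0, 0], [0, 0, 0], [0, 0, 0], [0, 0, 0], [0, 0, 0], [0, 0, 0]])

```text
time: 11.0
tool_pos: [0.7004, 0.0301, 0.1989]
tcp_rot: [0.099, -3.138, -0.001]
wrist_force: [0.2, 0.1, -0.8]
width: 0.685
grip_force: 32.7
```

```bash
cat > d.py <<'E'
from h import *
c=read_camera("wrist"); save(c,"w2.png",s=1.4)
for k,z in(("nest",.04),("lever_grip",.093),("lever_pivot",.093),("head_top",.104),("oblong_blank",.2)):
    for r in tip_of("wrist",k)[:2]: print(k,round(r["p"],2),np.round(r["location"],1),onz(c,[r["location"]],z)[0].round(4))
go((.578,.03,.2))
E
python3 d.py
```

```text
nest 0.69 [259.7  26.5] [0.5725 0.0293 0.04  ]
head_top 0.93 [58.7 19.2] [ 0.585  -0.1045  0.104 ]
head_top 0.38 [150.4  37.2] [ 0.594 -0.043  0.104]
oblong_blank 0.88 [247.5 255.2] [0.6978 0.0279 0.2   ]
t 11.3 p [0.6997 0.0316 0.2001] w 0.687
tool axes world:
 [[-9.977e-01 -6.730e-02  1.000e-04]
 [-6.730e-02  9.977e-01  1.000e-04]
 [-1.000e-04  1.000e-04 -1.000e+00]] yaw of y 93.86 q [ 0.01  0.33  1.58  0.    1.23 -1.63] F [-0.3  0.1 -0.7]
(0.578, 0.03, 0.2) total [2.431e+00 1.320e-01 2.000e-03] rows 4 each [0.608 0.033 0.001]
```

View pics/w2.png

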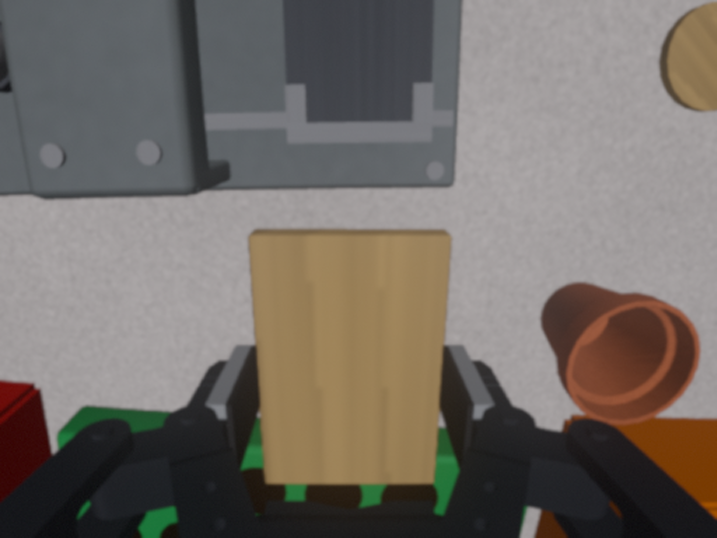

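The wrist view shows the blank held square between the fingers, spanning columns 250-450 and rows 230-485. The nest's near wall is at rows 120-143 and the cavity runs off the top of the frame. I'll back off 50 mm to get the whole nest in view, then measure both.

>>> apply_moves(fingers=[0.6, 0.6, 0.6, 0.6], travel=[[-0.7, 0, 0], [-0.7, 0, 0], [0, 0, 0], [0, 0, 0]], rotation=[[0, 0, 0], [0, 0, 0], [0, 0, 0], [0, 0, 0]])

```text
time: 11.7
tool_pos: [0.77, 0.036, 0.1992]
tcp_rot: [0.106, -3.139, -0.0]
wrist_force: [-0.6, -0.5, -0.3]
width: 0.687
grip_force: 32.7
```

```bash
cat > d.py <<'E'
from h import *
c=read_camera("wrist"); save(c,"w3.png",s=1.5)
s=read_state(); p=np.array(s["tool_pos"]); rm=R.from_rotvec(s["tcp_rot"]).as_matrix()
for k,z in(("nest",.04),("head_top",.104)):
    for r in tip_of("wrist",k)[:2]: print(k,round(r["p"],2),np.round(r["location"],1),onz(c,[r["location"]],z)[0].round(4))
hsv=cv2.cvtColor(c["image"],cv2.COLOR_RGB2HSV); m=cv2.inRange(hsv,(8,70,60),(25,200,255))
def rect(m,z,n):
    cn=max(cv2.findContours(m,0,1)[0],key=cv2.contourArea).reshape(-1,2)
    q=cv2.minAreaRect((onz(c,cn,z)[:,:2]*1000).astype(np.float32)); print(n,q)
    print("  px",cv2.boxPoints(cv2.minAreaRect(cn)).round(1).tolist())
    return q
q=rect(m,p[2]+.009,"blank"); print("blank rel tcp, tool axes",(rm.T@np.array([q[0][0]/1000-p[0],q[0][1]/1000-p[1],0])).round(4))
g=cv2.cvtColor(c["image"],cv2.COLOR_RGB2GRAY)
print(g[20:120:8,180:340:10])
go((.578,.03,.2))
E
python3 d.py
```

```text
blank ((767.5725708007812, 34.480438232421875), (90.84492492675781, 59.834835052490234), 3.904522657394409)
  px [[178.0, 164.0], [321.0, 164.0], [321.0, 346.0], [178.0, 346.0]]
blank rel tcp, tool axes [ 0.002  -0.0012  0.    ]
[[ 93  91  90  91  89  91  90  90  91  92  94  94  94  95  96 144]
 [ 92  91  91  90  91  91  91  90  92  92  91  95  95  95  97 150]
 [ 92  91  93  91  91  90  93  93  92  93  92  93  95 114  98 148]
 [ 92  93  92  91  92  91  94  92  92  93  93  94  94 116  99 152]
 [ 92  89  87  87  85  85  83  82  82  82  83  84  84  86  87 156]
 [143 145 145 146 147 149 148 150 148 149 150 152 151 151 154 157]
 [151 150 153 148 148 149 147 151 150 153 149 153 155 153 152 155]
 [150 146 149 148 153 153 150 149 152 148 153 149 150 150 153 154]
 [146 150 152 150 147 152 151 149 149 151 152 152 152 155 154 153]
 [149 151 151 151 149 150 149 149 150 152 153 150 152 152 150 154]
 [152 149 149 152 154 151 148 151 147 151 150 152 153 153 155 156]
 [154 152 153 151 152 152 153 149 154 152 149 149 151 154 153 156]
 [155 153 154 152 150 147 149 149 148 153 155 154 150 153 154 152]]
t 11.85 p [0.7693 0.0356 0.2001] w 0.682
tool axes world:
 [[-9.978e-01 -6.680e-02 -5.000e-04]
 [-6.680e-02  9.978e-01  0.000e+00]
 [ 5.000e-04  1.000e-04 -1.000e+00]] yaw of y 93.83 q [ 0.01  0.46  1.4   0.    1.28 -1.62] F [-0.   0.4 -0.7]
(0.578, 0.03, 0.2) total [3.824 0.143 0.004] rows 5 each [0.765 0.029 0.001]
```

View pics/w3.png

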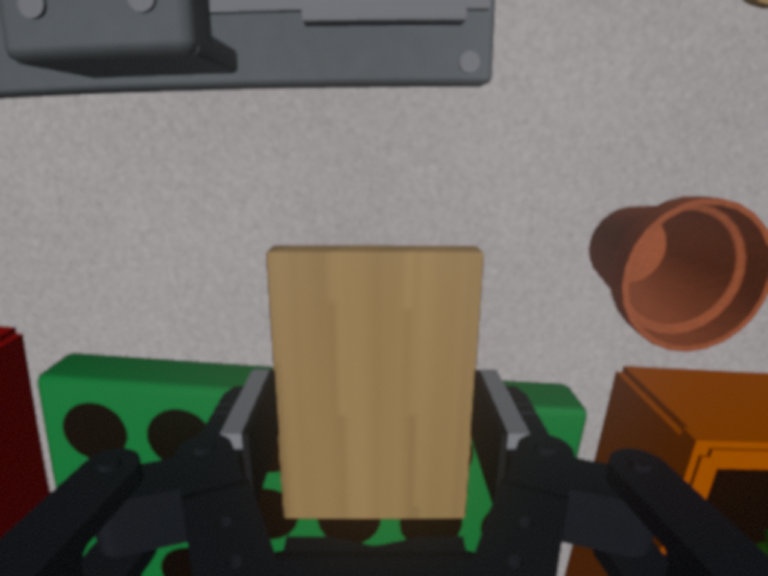

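This backed off the wrong way: the nest is now at the top edge (385,15). The blank measured well, though: 90.8 x 59.8 mm, +2.0 mm along tool x and -1.2 mm along tool y from the TCP. I'll move towards the press instead.

>>> apply_moves(fingers=[0.6, 0.6, 0.6, 0.6, 0.6, 0.6], travel=[[0.76, 0, 0], [0.76, 0, 0], [0.76, 0, 0], [0, 0, 0], [0, 0, 0], [0, 0, 0]], rotation=[[0, 0, 0], [0, 0, 0], [0, 0, 0], [0, 0, 0], [0, 0, 0], [0, 0, 0]])

```text
time: 12.45
tool_pos: [0.6574, 0.0278, 0.2011]
tcp_rot: [-0.104, 3.137, -0.0]
wrist_force: [0.2, -0.5, -0.4]
width: 0.687
grip_force: 32.7
```

```bash
cat > e.py <<'E'
from h import *
import pickle
c=read_camera("wrist"); save(c,"w4.png",s=1.5); s=read_state()
pickle.dump((c,s),open("w4.pkl","wb"))
for k,z in(("nest",.04),("head_top",.104)):
    for r in tip_of("wrist",k)[:2]: print(k,round(r["p"],2),np.round(r["location"],1),onz(c,[r["location"]],z)[0].round(4))
for r in regions_of("wrist","nest")[:2]: print(r["p"],r["bbox"])
go((.578,.03,.2))
E
python3 e.py
```

```text
nest 0.97 [256.7  80.4] [0.5731 0.0272 0.04  ]
head_top 0.86 [66.4 83.5] [ 0.584  -0.1054  0.104 ]
0.88 [200.5, 6.1, 109.9, 144.1]
t 12.65 p [0.6576 0.0278 0.2001] w 0.688
tool axes world:
 [[-9.978e-01 -6.660e-02  1.000e-03]
 [-6.660e-02  9.978e-01  1.000e-04]
 [-1.000e-03 -0.000e+00 -1.000e+00]] yaw of y 93.82 q [ 0.    0.25  1.68  0.    1.21 -1.63] F [-0.7 -0.1 -0.1]
(0.578, 0.03, 0.2) total [1.586e+00 1.500e-01 1.000e-03] rows 2 each [0.793 0.075 0.001]
```

View pics/w4.png

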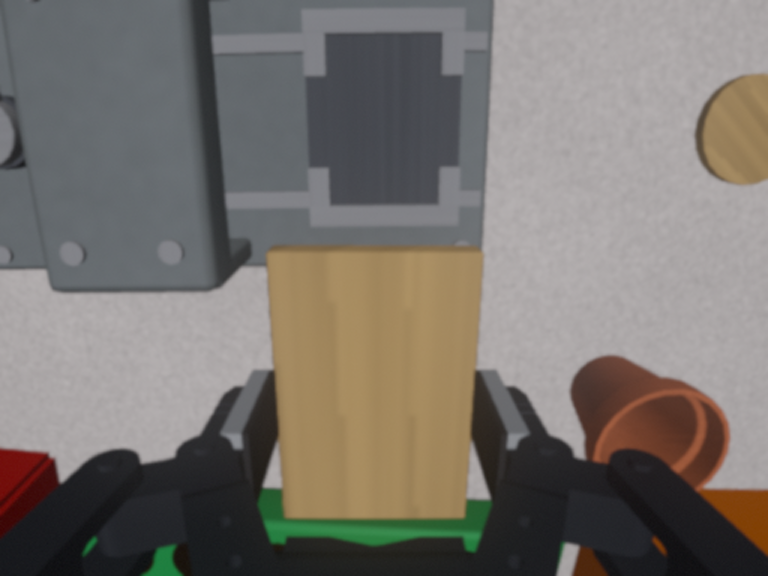

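Now the whole nest is in view. The wall tops' outer corners are at (302,9), (466,9), (459,226), (310,226) and the inner corners at about (326,32), (442,32), (439,205), (330,205). I'll fit the nest pose to these.

```bash
cat > f.py <<'E'
from h import *
import pickle
c,s=pickle.load(open("w4.pkl","rb"))
p=np.array(s["tool_pos"]); rm=R.from_rotvec(s["tcp_rot"]).as_matrix()
fit=lambda px,z:[(cv2.minAreaRect((onz(c,np.array(px)/1.5,z)[:,:2]*1000).astype(np.float32))),onz(c,np.array(px)/1.5,z)[:,:2].mean(0).round(4)]
o=[(302,9),(466,9),(459,226),(310,226)]
for n,px in(("outer",o),("inner",[(326,32),(442,32),(439,205),(330,205)])): print(n,fit(px,.046))
q=onz(c,np.array(o)/1.5,.046)[:,:2]; v=[q[0]-q[3],q[1]-q[2],q[0]-q[1],q[3]-q[2]]
print([np.degrees(np.arctan2(a[1],a[0])).round(2) for a in v])
hsv=cv2.cvtColor(c["image"],cv2.COLOR_RGB2HSV); m=cv2.inRange(hsv,(8,70,60),(25,200,255)); m[:150]=0
cn=max(cv2.findContours(m,0,1)[0],key=cv2.contourArea).reshape(-1,2)
b=cv2.minAreaRect((onz(c,cn,p[2]+.009)[:,:2]*1000).astype(np.float32)); print("blank",b)
print("b-tcp",np.array(b[0])/1000-p[:2])
E
python3 f.py
```

```text
outer [((574.2703857421875, 26.982013702392578), (117.96912384033203, 88.68547821044922), 4.049560070037842), array([0.5743, 0.0268])]
inner [((573.8369750976562, 27.06649398803711), (93.66133880615234, 64.072265625), 3.866201639175415), array([0.5739, 0.0267])]
[np.float64(-175.95), np.float64(-175.52), np.float64(-86.1), np.float64(-86.14)]
blank ((654.98486328125, 26.556949615478516), (90.69270324707031, 60.47073745727539), 3.8410818576812744)
b-tcp [-0.00280618 -0.00123556]
```

>>> apply_moves(fingers=[0.6, 0.6, 0.6, 0.6, 0.6, 0.6, 0.6, 0.6, 0.6, 0.6], travel=[[0.8, 0.058, 0], [0.822, 0.058, 0], [0, 0, 0.6], [0, 0, 0.7], [0, 0, 0.7], [0, 0, 0.5], [0, 0, 0.3], [0, 0, 0.18], [0, 0, 0], [0, 0, 0]], rotation=[[0, 0, 0], [0, 0, 0], [0, 0, 0], [0, 0, 0], [0, 0, 0], [0, 0, 0], [0, 0, 0], [0, 0, 0], [0, 0, 0], [0, 0, 0]])

```text
time: 13.65
tool_pos: [0.5764, 0.0282, 0.0519]
tcp_rot: [-0.105, 3.138, -0.0]
wrist_force: [-1.3, -0.5, -0.7]
width: 0.686
grip_force: 32.7
```

>>> apply_moves(fingers=[0.6, 0.6, 0.6, 0.6, 0.6, 0.6], travel=[[0, 0, 0.04], [0, 0, 0.04], [0, 0, 0.04], [0, 0, 0.04], [0, 0, 0.04], [0, 0, 0]], rotation=[[0, 0, 0], [0, 0, 0], [0, 0, 0], [0, 0, 0], [0, 0, 0], [0, 0, 0]])

```text
time: 14.25
tool_pos: [0.5753, 0.0282, 0.0411]
tcp_rot: [-0.105, 3.14, 0.0]
wrist_force: [-1.2, -0.0, 3.9]
width: 0.687
grip_force: 33.0
```

```bash
python3 -c "
from h import *
c=read_camera('wrist'); save(c,'w5.png',s=1.5)
go((.5763,.0282,.041))"
```

```text
t 14.3 p [0.5753 0.0282 0.0411] w 0.686
tool axes world:
 [[-9.978e-01 -6.660e-02  1.000e-04]
 [-6.660e-02  9.978e-01  1.000e-04]
 [-1.000e-04  1.000e-04 -1.000e+00]] yaw of y 93.82 q [ 0.01  0.27  1.98  0.    0.89 -1.63] F [-0.3 -0.   2.4]
(0.5763, 0.0282, 0.041) total [-0.02  -0.001  0.002] rows 1 each [-0.02  -0.001  0.002]
```

View pics/w5.png

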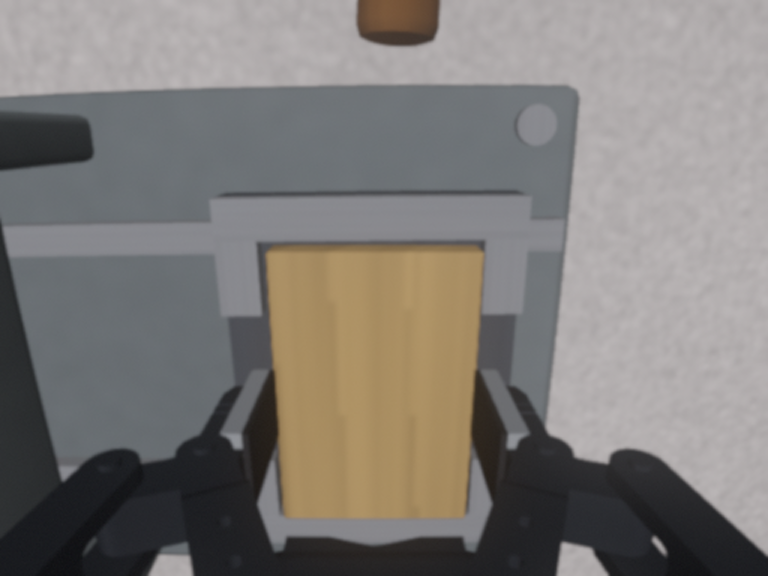

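The wrist view shows the blank between all four walls, with dark gaps left, right and at the top. z is 0.041 with light contact, so it is down. Releasing and lifting.

>>> apply_moves(fingers=[0.75, 0.8, 0.85, 1, 1, 1, 1, 1], travel=[[0, 0, 0], [0, 0, 0], [0, 0, 0], [0, 0, 0], [0, 0, 0], [0, 0, 0], [0, 0, 0], [0, 0, 0]], rotation=[[0, 0, 0], [0, 0, 0], [0, 0, 0], [0, 0, 0], [0, 0, 0], [0, 0, 0], [0, 0, 0], [0, 0, 0]])

```text
time: 15.1
tool_pos: [0.5752, 0.0282, 0.0408]
tcp_rot: [-0.105, 3.14, -0.0]
wrist_force: [-0.8, 0.1, -0.3]
width: 1.002
grip_force: 0.0
```

>>> apply_moves(fingers=[1, 1, 1, 1, 1, 1, 1, 1], travel=[[0, 0, -0.2], [0, 0, -0.4], [0, 0, -0.6], [0, 0, -0.8], [0, 0, -0.8], [0, 0, -0.4], [0, 0, 0], [0, 0, 0]], rotation=[[0, 0, 0], [0, 0, 0], [0, 0, 0], [0, 0, 0], [0, 0, 0], [0, 0, 0], [0, 0, 0], [0, 0, 0]])

```text
time: 15.9
tool_pos: [0.5753, 0.0282, 0.2015]
tcp_rot: [-0.105, 3.139, -0.0]
wrist_force: [-0.4, -0.0, -0.5]
width: 0.998
grip_force: 0.0
```

```bash
python3 -c "
from h import *
c=read_camera('wrist'); cv2.imwrite('pics/w6.png',c['image'][:,:,::-1])
hsv=cv2.cvtColor(c['image'],cv2.COLOR_RGB2HSV); m=cv2.inRange(hsv,(8,70,60),(25,200,255))
for cn in sorted(cv2.findContours(m,0,1)[0],key=cv2.contourArea)[-3:]:
    cn=cn.reshape(-1,2); print(cn.mean(0),cv2.minAreaRect((onz(c,cn,.05)[:,:2]*1000).astype(np.float32)))
t=read_camera('top')
for k,z in (('lever_grip',.093),('lever_pivot',.093),('head_top',.104)):
    for r in tip_of('top',k)[:2]: print(k,round(r['p'],2),onz(t,[r['location']],z)[0].round(4))
go((.5763,.0282,.2))"
```

```text
[258.13375796  27.12101911] ((450.927001953125, 25.570802688598633), (43.42670822143555, 20.640836715698242), 1.4083406925201416)
[479.44086022 165.6827957 ] ((549.9491577148438, 238.28968811035156), (60.508480072021484, 64.20157623291016), 4.871538162231445)
[249.28526646 172.93103448] ((573.0184326171875, 26.73963165283203), (89.9266128540039, 60.21178436279297), 3.853872299194336)
lever_grip 0.85 [ 0.4655 -0.2129  0.093 ]
lever_grip 0.25 [ 0.5895 -0.1007  0.093 ]
lever_pivot 0.6 [ 0.585 -0.205  0.093]
head_top 0.68 [ 0.5823 -0.108   0.104 ]
t 16.15 p [0.574  0.0282 0.1988] w 0.999
tool axes world:
 [[-9.978e-01 -6.660e-02 -3.400e-03]
 [-6.660e-02  9.978e-01 -0.000e+00]
 [ 3.400e-03  2.000e-04 -1.000e+00]] yaw of y 93.82 q [ 0.01  0.1   1.86  0.    1.19 -1.63] F [-0.6 -0.2 -0.7]
(0.5763, 0.0282, 0.2) total [-0.045 -0.002 -0.023] rows 1 each [-0.045 -0.002 -0.023]
```

The blank is released and measured in the nest at (0.573, 0.027), 3.85°, with the right size at that height; the nest is at (0.574, 0.027). For the lever, I'll half-turn the tool so the swing stays within the last joint's range, then hover near the grip.

>>> apply_moves(fingers=[1, 1, 1, 1, 1, 1, 1, 1, 1, 1, 1, 1], travel=[[0, 0, 0], [0, 0, 0], [0, 0, 0], [0, 0, 0], [0, 0, 0], [0, 0, 0], [0, 0, 0], [0, 0, 0], [0, 0, 0], [0, 0, 0], [0, 0, 0], [0, 0, 0]], rotation=[[0, 0, 1], [0, 0, 1], [0, 0, 1], [0, 0, 1], [0, 0, 1], [0, 0, 1], [0, 0, 1], [0, 0, 1], [0, 0, 1], [0, 0, 1], [0, 0, 1], [0, 0, 1]])

```text
time: 17.35
tool_pos: [0.5746, 0.0282, 0.1994]
tcp_rot: [-1.765, -2.596, 0.002]
wrist_force: [0.2, -0.6, 1.1]
width: 1.0
grip_force: 0.0
```

>>> apply_moves(fingers=[1, 1, 1, 1, 1, 1, 1, 1, 1, 1, 1, 1], travel=[[0, 0, 0], [0, 0, 0], [0, 0, 0], [0, 0, 0], [0, 0, 0], [0, 0, 0], [0, 0, 0], [0, 0, 0], [0, 0, 0], [0, 0, 0], [0, 0, 0], [0, 0, 0]], rotation=[[0, 0, 1], [0, 0, 1], [0, 0, 1], [0, 0, 1], [0, 0, 1], [0, 0, 1], [0, 0, 1], [0, 0, 1], [0, 0, 1], [0, 0, 1], [0, 0, 1], [0, 0, 1]])

```text
time: 18.55
tool_pos: [0.5746, 0.0282, 0.1994]
tcp_rot: [-2.955, -1.063, 0.003]
wrist_force: [-0.3, -0.0, -0.4]
width: 1.002
grip_force: 0.0
```

>>> apply_moves(fingers=[1, 1, 1, 1, 1, 1, 1], travel=[[0, 0, 0], [0, 0, 0], [0, 0, 0], [0, 0, 0], [0, 0, 0], [0, 0, 0], [0, 0, 0]], rotation=[[0, 0, 1], [0, 0, 1], [0, 0, 1], [0, 0, 1], [0, 0, 1], [0, 0, 1], [0, 0, 0]])

```text
time: 19.25
tool_pos: [0.5746, 0.0282, 0.1996]
tcp_rot: [-3.14, -0.104, 0.003]
wrist_force: [-0.2, -0.1, 0.0]
width: 1.0
grip_force: 0.0
```

>>> apply_moves(fingers=[0.5, 0.5, 0.5, 0.5, 0.5, 0.5, 0.5, 0.5, 0.5, 0.5], travel=[[-0.502, 0.578, 0], [-0.502, 0.578, 0], [-0.502, 0.578, 0], [-0.502, 0.578, 0], [-0.502, 0.578, 0], [-0.502, 0.578, 0], [-0.502, 0.578, 0], [-0.502, 0.578, 0], [0, 0, 0], [0, 0, 0]], rotation=[[0, 0, 0], [0, 0, 0], [0, 0, 0], [0, 0, 0], [0, 0, 0], [0, 0, 0], [0, 0, 0], [0, 0, 0], [0, 0, 0], [0, 0, 0]])

```text
time: 20.25
tool_pos: [0.3897, -0.2162, 0.2004]
tcp_rot: [-3.139, -0.103, 0.0]
wrist_force: [0.6, -0.8, 0.1]
width: 0.5
grip_force: 0.0
```

```bash
cat > k.py <<'E'
from h import *
c=read_camera('wrist'); save(c,'w7.png',s=1.5)
for k,z in (('lever_grip',.093),('lever_pivot',.093),('head_top',.104)):
    for r in tip_of('wrist',k)[:2]: print(k,round(r['p'],2),np.round(r['location'],1),onz(c,[r['location']],z)[0].round(4))
go((.4615,-.2115,.2))
E
python3 k.py
```

```text
lever_grip 0.93 [248.4  96.3] [ 0.4621 -0.212   0.093 ]
t 20.45 p [ 0.3908 -0.215   0.2006] w 0.5
tool axes world:
 [[ 9.976e-01  6.880e-02 -2.000e-04]
 [ 6.880e-02 -9.976e-01  5.000e-04]
 [-1.000e-04 -5.000e-04 -1.000e+00]] yaw of y -86.05 q [-0.56 -0.16  2.1   0.    1.2   0.94] F [0.6 0.5 0.5]
(0.4615, -0.2115, 0.2) total [1.415 0.027 0.012] rows 2 each [0.708 0.013 0.006]
```

View pics/w7.png

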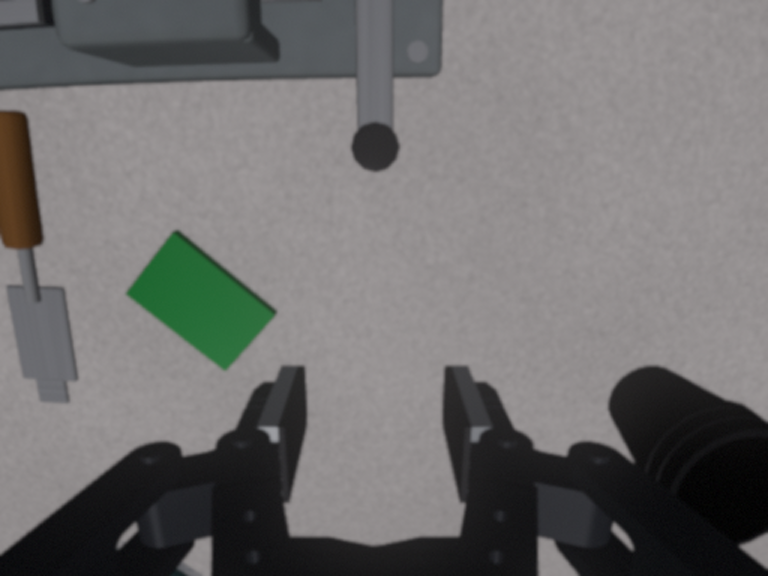

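The wrist view shows the grip at (375,146), centred between the fingers, at (0.462, -0.212). That agrees with the model. Moving over it, lowering the open fingers around it and closing loosely.

>>> apply_moves(fingers=[0.5, 0.5, 0.5, 0.5, 0.5, 0.5, 0.5, 0.5, 0.3, 0.3, 0.3], travel=[[0.71, 0.01, 0], [0.71, 0.01, 0], [0, 0, 0], [0, 0, 0.6], [0, 0, 0.7], [0, 0, 0.6], [0, 0, 0.4], [0, 0, 0.2], [0, 0, 0], [0, 0, 0], [0, 0, 0]], rotation=[[0, 0, 0], [0, 0, 0], [0, 0, 0], [0, 0, 0], [0, 0, 0], [0, 0, 0], [0, 0, 0], [0, 0, 0], [0, 0, 0], [0, 0, 0], [0, 0, 0]], newtons=20)

```text
time: 21.55
tool_pos: [0.4624, -0.2127, 0.0774]
tcp_rot: [3.138, 0.105, 0.004]
wrist_force: [1.1, -0.9, 0.9]
width: 0.296
grip_force: 0.0
```

>>> apply_moves(fingers=[0.3, 0.3, 0.3, 0.3, 0.3, 0.3, 0.3, 0.3, 0.3, 0.3, 0.3, 0.3], travel=[[0.003, 0.13, 0], [0.003, 0.13, 0], [0.003, 0.13, 0], [0.003, 0.13, 0], [0.003, 0.13, 0], [0.003, 0.13, 0], [0.003, 0.13, 0], [0.003, 0.13, 0], [0.003, 0.13, 0], [0.003, 0.13, 0], [0.003, 0.13, 0], [0.003, 0.13, 0]], rotation=[[0, 0, -0.478], [0, 0, -0.478], [0, 0, -0.478], [0, 0, -0.478], [0, 0, -0.478], [0, 0, -0.478], [0, 0, -0.478], [0, 0, -0.478], [0, 0, -0.478], [0, 0, -0.478], [0, 0, -0.478], [0, 0, -0.478]])

```text
time: 22.75
tool_pos: [0.4891, -0.2829, 0.077]
tcp_rot: [-2.966, -1.03, -0.002]
wrist_force: [-0.3, 5.7, 1.8]
width: 0.3
grip_force: 2.5
```

>>> apply_moves(fingers=[0.3, 0.3, 0.3, 0.3, 0.3, 0.3, 0.3, 0.3, 0.3, 0.3, 0.3, 0.3], travel=[[0.003, 0.13, 0], [0.003, 0.13, 0], [0.003, 0.13, 0], [0.003, 0.13, 0], [0.003, 0.13, 0], [0.003, 0.13, 0], [0.003, 0.13, 0], [0.003, 0.13, 0], [0.003, 0.13, 0], [0.003, 0.13, 0], [0.003, 0.13, 0], [0.003, 0.13, 0]], rotation=[[0, 0, -0.478], [0, 0, -0.478], [0, 0, -0.478], [0, 0, -0.478], [0, 0, -0.478], [0, 0, -0.478], [0, 0, -0.478], [0, 0, -0.478], [0, 0, -0.478], [0, 0, -0.478], [0, 0, -0.478], [0, 0, -0.478]])

```text
time: 23.95
tool_pos: [0.5504, -0.3262, 0.0766]
tcp_rot: [-2.526, -1.861, 0.002]
wrist_force: [-5.6, 5.3, 3.5]
width: 0.297
grip_force: 3.6
```

>>> apply_moves(fingers=[0.3, 0.3, 0.3], travel=[[0, 0, 0], [0, 0, 0], [0, 0, 0]], rotation=[[0, 0, 0], [0, 0, 0], [0, 0, 0]])

```text
time: 24.25
tool_pos: [0.5505, -0.3264, 0.0766]
tcp_rot: [-2.528, -1.859, 0.001]
wrist_force: [-3.9, 5.0, 2.1]
width: 0.298
grip_force: 3.0
```

```bash
python3 -c "
from h import *
go((.5515,-.3254,.0774))"
```

```text
t 24.25 p [ 0.5505 -0.3264  0.0766] w 0.298
tool axes world:
 [[ 0.2983  0.9545 -0.003 ]
 [ 0.9545 -0.2983  0.0026]
 [ 0.0016 -0.0036 -1.    ]] yaw of y -17.35 q [-0.57  0.33  1.82  0.    1.   -0.27] F [-3.9  5.   2.1]
(0.5515, -0.3254, 0.0774) total [ 0.024  0.014 -0.016] rows 1 each [ 0.024  0.014 -0.016]
```

>>> apply_moves(fingers=[0.3, 0.3, 0.3, 0.3], travel=[[0, 0.04, 0], [0, 0.04, 0], [0, 0, 0], [0, 0, 0]], rotation=[[0, 0, 0], [0, 0, 0], [0, 0, 0], [0, 0, 0]])

```text
time: 24.65
tool_pos: [0.5541, -0.3278, 0.0766]
tcp_rot: [-2.528, -1.859, 0.002]
wrist_force: [-5.2, 3.8, 3.0]
width: 0.304
grip_force: 3.2
```

>>> apply_moves(fingers=[0.3, 0.3, 0.3, 0.3], travel=[[0, 0.04, 0], [0, 0.04, 0], [0, 0, 0], [0, 0, 0]], rotation=[[0, 0, 0], [0, 0, 0], [0, 0, 0], [0, 0, 0]])

```text
time: 25.05
tool_pos: [0.5551, -0.3282, 0.0764]
tcp_rot: [-2.524, -1.856, 0.007]
wrist_force: [-13.9, 5.3, 8.2]
width: 0.299
grip_force: 7.1
```

The lever is at the stop: the force jumped from 5 to 14 N and motion ceased. I'll hold briefly, then pull straight up off the grip.

>>> apply_moves(fingers=[0.3, 0.3, 0.3, 0.3, 0.3, 0.3, 0.3, 0.3, 0.3, 0.3, 0.3, 0.3], travel=[[0, 0.02, 0], [0, 0, 0], [0, 0, 0], [0, 0, -1], [0, 0, -1], [0, 0, -0.6], [0, 0, 0], [0, 0, 0], [0, 0, 0], [0, 0, 0], [0, 0, 0], [0, 0, 0]], rotation=[[0, 0, 0], [0, 0, 0], [0, 0, 0], [0, 0, 0], [0, 0, 0], [0, 0, 0], [0, 0, 0], [0, 0, 0], [0, 0, 0], [0, 0, 0], [0, 0, 0], [0, 0, 0]])

```text
time: 26.25
tool_pos: [0.5599, -0.33, 0.2044]
tcp_rot: [-2.529, -1.86, 0.001]
wrist_force: [0.1, 0.2, -0.1]
width: 0.303
grip_force: 0.0
```

>>> apply_moves(fingers=[0.3, 0.3, 0.3, 0.3, 0.3, 0.3, 0.3, 0.3, 0.3, 0.3], travel=[[0, 0, 0], [0, 0, 0], [0, 0, 0], [0, 0, 0], [0, 0, 0], [0, 0, 0], [0, 0, 0], [0, 0, 0], [0, 0, 0], [0, 0, 0]], rotation=[[0, 0, 0], [0, 0, 0], [0, 0, 0], [0, 0, 0], [0, 0, 0], [0, 0, 0], [0, 0, 0], [0, 0, 0], [0, 0, 0], [0, 0, 0]])

```text
time: 27.25
tool_pos: [0.5604, -0.3303, 0.2057]
tcp_rot: [-2.531, -1.861, 0.0]
wrist_force: [-0.1, 0.5, 0.2]
width: 0.294
grip_force: 0.0
```

```bash
python3 -c "
from h import *
c=read_camera('top'); save(c,'t2.png',(170,90,220,160),3)
for k,z in (('lever_grip',.093),('nest',.04)):
    for r in tip_of('top',k)[:2]: print(k,round(r['p'],2),onz(c,[r['location']],z)[0].round(4))
hsv=cv2.cvtColor(c['image'],cv2.COLOR_RGB2HSV); m=cv2.inRange(hsv,(8,70,60),(25,200,255))
for cn in sorted(cv2.findContours(m,0,1)[0],key=cv2.contourArea)[-8:]:
    cn=cn.reshape(-1,2); print(cn.mean(0),cv2.minAreaRect((onz(c,cn,.05)[:,:2]*1000).astype(np.float32)))
go((.55,-.33,.2))"
```

```text
lever_grip 0.89 [ 0.4669 -0.2144  0.093 ]
lever_grip 0.57 [ 0.5753 -0.4871  0.093 ]
nest 0.66 [0.5762 0.0273 0.04  ]
[108.48245614  87.49122807] ((831.96533203125, 419.8486328125), (9.246641159057617, 170.37921142578125), 1.3974881172180176)
[ 86.875      261.03571429] ((311.0592346191406, 472.4299011230469), (64.16364288330078, 32.287994384765625), 1.508843183517456)
[126.98888889 125.44444444] ((712.3259887695312, 360.12701416015625), (98.23818969726562, 18.150184631347656), 0.9418963193893433)
[239.04615385 220.23076923] ((425.4783020019531, 24.99673080444336), (17.726346969604492, 82.43053436279297), 89.53436279296875)
[159.23809524 178.15873016] ((552.98095703125, 262.1982421875), (66.2429428100586, 65.58771514892578), 0.40260428190231323)
[166.95075758  54.97727273] ((953.000244140625, 229.3545379638672), (104.64906311035156, 296.18560791015625), 69.25968170166016)
[116.79518072 199.24096386] ((490.97601318359375, 386.7430114746094), (66.93540954589844, 67.78189849853516), 13.336538314819336)
[238.17021277 169.9893617 ] ((574.437255859375, 26.178672790527344), (91.20606231689453, 61.69984817504883), 4.597102642059326)
t 27.4 p [ 0.5604 -0.3304  0.2058] w 0.301
tool axes world:
 [[ 0.2982  0.9545  0.    ]
 [ 0.9545 -0.2982 -0.    ]
 [-0.      0.     -1.    ]] yaw of y -17.35 q [-0.57  0.23  1.69 -0.    1.22 -0.27] F [-0.  -0.3 -0.4]
(0.55, -0.33, 0.2) total [-0.055 -0.201  0.116] rows 1 each [-0.055 -0.201  0.116]
```

View pics/t2.png

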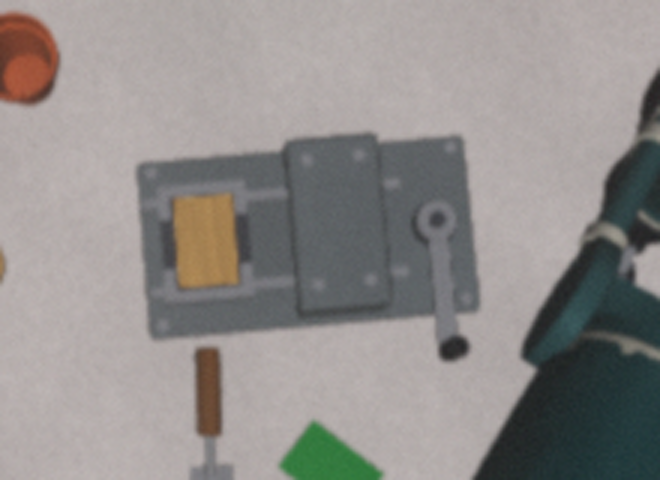

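The top view shows the lever home, with its grip at (453,347). The blank is seated in the nest at (206,241) at 4.6°, and the arm is clear. Handing in.

```bash
python3 -c "
from workcell import *
print(finish_job())"
```

```text
the job is handed in; nothing more can be done
None
```

The oblong blank is seated in the press, the lever was swung to its stop and sprang home by itself, and the job is handed in; the interface returned no verdict, but the last top view shows the blank still seated and the lever at rest.

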